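# Change over the drying cartridges on the swivel tray

## Task

First push the swivel tray round by its front right corner until its pointer stands opposite the fixed pointer on the foot. Then press the short cartridge's cap along its slanting stem fully home onto its shoulder, and only after that pull the long cartridge's cap straight out along its stem until it snaps fully open. Leave the tray on its mark, and do not disturb the jar, the beaker and the tape roll.

Things in the scene. Friction and masses are not known exactly. Their poses are not given: they have to be found in the camera images.
- foot: Dark steel foot fixed to the bench. Origin on the bench under the upright pivot pin; its -x axis runs along a flat tongue (34 mm wide, 7 mm high) to the fixed pointer, an 8 mm wide, 36 mm high steel block 172 to 193 mm from the pin. Yaw varies from -0.35 to -0.02 rad; -x looks roughly at the robot.
- tray (a joint): Turn of the aluminium swivel tray about the pin, rad, counter-clockwise from above positive; at 0 the two pointers are in line and the tray's axes are the foot's. Starts at 0.3 to 0.52, front swung to the robot's right. Stiff: stays where left, needs about 1 N m (8 N at the corner); turns 1.0 rad either way, no stop at 0.
- tray_pointer (a point): Top of the tray's own pointer, an 8 mm wide steel block in the middle of its front edge, 165 mm from the pin (3 mm gap to the fixed one at 0). Its axes are the tray's, origin at the pin: plate x -150 to -20 mm, y -115 to 115 mm (plus a narrow neck back to the pin), z 10 to 20 mm; flat side walls 5 mm thick, z 10 to 46 mm. Front is -x.
- push_corner (a point): On the outer face of the tray's right side wall (tray y = -115 mm), 20 mm behind the front corner (tray x = -130 mm), z = 30 mm. Its axes are the tray's; pushing here along the tray's +y turns the tray clockwise, towards 0.
- short_cap (a joint): Slide of the short cartridge's cap along its stem, m: 0 = fully home on the shoulder, 0.028 = fully open (bare steel stem shows). Starts open. Held at both ends: takes 8 to 10 N to start (plus 1 N at 20 mm/s), eases to nothing at mid travel, then snaps by itself to the far end. Stops are hard.
- long_cap (a joint): The same for the long cartridge's cap: 0 = home, 0.028 = fully open. Starts home. Same forces.
- short_cap_top (a point): Centre of the flat top of the short cartridge's cap, a grey ribbed cylinder 40 mm across and 46 mm long. Its z axis points outward along the stem, which leans 24 degrees from vertical to the tray's front; its y axis is the tray's y. White body 38 mm across, 65 mm from foot to shoulder; on the right: foot at tray x -35, y -50, z 20 mm.
- long_cap_top (a point): The same for the long cartridge's equal cap, parallel to it. White body 38 mm across, 100 mm from foot to shoulder; on the left: foot at tray x -35, y +50, z 20 mm.
- jar: Bystander: small white jar with white lid, 45 mm across, 56 mm high, loose on the bench to the right. Origin under its centre.
- beaker: Bystander: glass beaker 52 mm across, 70 mm high, loose on the bench to the right. Origin under its centre.
- tape_roll: Bystander: roll of tape lying flat, 51 mm across, 19 mm high, to the left. Origin under its centre.

How it is judged:
On the way, in this order (a step that is already met when the one before it is completed fails the run):
1. the tray stands on its mark: pointers opposite, within 0.06 rad, at rest (value of joint tray between -0.06 and 0.06 rad and velocity of joint tray between -0.05 and 0.05 rad/s), for 0.3 s.
2. the short cartridge's cap is home, the long one's still home (value of joint each of short_cap, long_cap below 0.004 m), for 0.2 s.
3. the long cartridge's cap is fully open (value of joint long_cap above 0.024 m), for 0.2 s.
At the end, for the whole second after the job is handed in: The tray is within 0.06 rad of its mark, the short cartridge's cap is home (within 4 mm of the shoulder stop) and the long cartridge's cap fully open (within 4 mm of its 28 mm stop) (value of joint tray between -0.06 and 0.06 rad and value of joint short_cap below 0.004 m and value of joint long_cap above 0.024 m); the robot touches nothing.
It fails at once if the jar is moved more than 25 mm (distance of jar from where it was at the start of the episode above 0.025 m).
It fails at once if the beaker is moved more than 25 mm (distance of beaker from where it was at the start of the episode above 0.025 m).
It fails at once if the tape roll is moved more than 25 mm (distance of tape_roll from where it was at the start of the episode above 0.025 m).
It also fails if it takes over 54 s, if anything falls off the work surface, if the arm or the gripper's body presses on something with over 40 N, if the wrist force passes 120 N, or if a joint passes its speed limit or range.

## Robot

A 6-joint arm with a two-finger parallel gripper is mounted at the origin on a cart in front of the work surface, level with it; the furniture and walls round the work are solid. World frame = base frame: x ahead of the robot, y to its left, z up, the work surface at z = 0. Lengths are in m, angles in rad, forces in N, time in s.
With the tool pointing down it reaches from about 0.3 to 0.875 m from the base axis. Payload 6.4 kg.
Tool frame: the origin (TCP) lies midway between the tips of the shut fingers; the grasp point (between the pads) lies 19 mm behind it; z points along the fingers, y is the line along which they close (so a half turn about z gives the same grasp; the last joint's range is limited). The gripper opens to 85 mm and grips with 20 to 120 N. Pads are 22 mm wide; open, the fingers measure 114 mm over their backs; the gripper's body (76 mm by 85 mm) begins 54 mm behind the grasp point. The pads swing forward as they close: fully open they stand 13 mm farther back than shut.
Start: joints at [-1.359, 0.181, 1.607, -0, 1.354, -0.206], TCP at [0.233, -0.526, 0.231] pointing down, gripper open.
Joint ranges: [-2.99, 2.99], [-0.89, 2.07], [0.3, 2.58], [-1.14, 4.28], [0, 2.63], [-3.12, 3.12]. Speed limits (rad/s): [2.57, 2.57, 3.01, 3.14, 3.14, 3.14].

## Interface

Orientations are given as a unit quaternion [w, x, y, z].
In Python, from bench import ctrl gives the robot as it stands.
- The arm moves only by the tool drive_tool, never from a script. Its argument "plan" is a list that holds one entry, the list of rows, each a list of 4 numbers: the shift along the tool's x, y, z scaled (see below), then the turn about the tool's z scaled (see below). In form: [[[x, y, z, roll], ...]]. A call has 1 to 12 rows; each row is the pose to reach, as a shift and turn from the pose commanded when the call began, along the tool's axes at that moment, turning the shorter way round; what a row does not reach only later rows make up. The controller multiplies each number of a shift by 400 mm and each number of a turn by 180 degrees. A row lasts 1/12 s, in which the tool goes at most 41.7 mm and 7.16 degrees, less where a joint would pass 70% of its speed; a pose out of reach is approached as far as the arm can. A call with a number of a shift or a turn outside -1 to 1 is refused whole. A call with a gripper value outside its range is refused whole. "jaw" is the closure, from 0 (fully open) to 1 (shut), set as the call begins (left out, the last holds). The fingers move at their own pace and stop on an object; the grip force is fixed at half the most. Time passes only in rows, so rows that repeat a pose let the fingers close. It gives the time, the measured TCP pose, the force, the opening and the grip force at its end, in the units of the state.
- ctrl.get_obs(): the state, without advancing time (a new reading comes with each control period).
- ctrl.camera(name): name is "side" or "top"; returns (picture, depth): 480x640x3 uint8, red, green, blue; 480x640 float32, m along the optical axis (not along the pixel's ray), 0 where there is no reading.
- ctrl.camera_info(name): a dict with "camera_matrix" (3x3 intrinsics, pixels), "R" (3x3) and "t" (3): a world point X has camera coordinates R X + t. Camera axes: x right, y down, z forward; pixel columns grow to the right and rows downward; lengths in m; the calibration is good to about 2 mm. A picture is of the moment at which its call begins. camera_info takes no time and is no camera call.
- ctrl.hand_in(): hands the job in; it is judged then, once.
The state is a dict: "time_s": time; "q": joint angles; "dq": joint speeds; "joint_efforts": joint torques, N m; "eef_pos": TCP position; "eef_rot": TCP orientation; "wrist_force": force on the tool from outside, world axes, zero at the start; "torque": the same for the moment, N m; "opening": opening from 0.0 (shut) to 1.0 (fully open); "grasp_force": force on a finger pad.
Only numpy, scipy, OpenCV 4.12 (cv2) and the standard library are available. Lean on these libraries where they do the work, as an engineer would, in place of code of your own. Each camera call takes 0.05 s, during which the arm holds its last target. There are 200 camera calls.

## Working session

There is one attempt and no reset: what is moved stays moved. The work goes in short steps, Python scripts to look and compute and a tool call to move; the robot and the scene stay as the last step left them, time stands still between calls to the robot, and variables do not carry over. Pictures are saved under pics/ and viewed, at most 10 in all, crops included, and the job is handed in when it is done.

Besides the shell and the picture viewer there is one more tool, called after "Call:" in YAML: its name, and indented under it one key for each argument. drive_tool: Moves the arm, as the interface text tells. Its arguments: {"type":"object","properties":{"plan":{"type":"array"},"jaw":{"type":"number"}},"required":["plan"]}

```bash
mkdir -p pics; ls
python3 - <<'E'
from bench import ctrl
import cv2,numpy as np
np.set_printoptions(precision=4,suppress=True)
for n in("top","side"):
    im,d=ctrl.camera(n); cv2.imwrite(f"pics/{n}0.png",im[:,:,::-1]); np.save(f"{n}0.npy",d)
    print(n,{k:np.array(v) for k,v in ctrl.camera_info(n).items()})
print(ctrl.get_obs())
E
```

```text
pics
top {'camera_matrix': array([[618.295 ,   0.    , 317.4009],
       [  0.    , 618.295 , 241.158 ],
       [  0.    ,   0.    ,   1.    ]]), 'R': array([[ 0.0056, -1.    ,  0.0033],
       [-0.9724, -0.0062, -0.2333],
       [ 0.2333, -0.0019, -0.9724]]), 't': array([-0.0911,  0.5323,  1.5182])}
side {'camera_matrix': array([[621.4447,   0.    , 323.6115],
       [  0.    , 621.4447, 240.588 ],
       [  0.    ,   0.    ,   1.    ]]), 'R': array([[ 0.9448, -0.3273, -0.0148],
       [-0.133 , -0.3418, -0.9303],
       [ 0.2994,  0.8809, -0.3665]]), 't': array([-0.5222,  0.1265,  1.6417])}
{'time_s': 0.1, 'q': array([-1.3593,  0.1815,  1.6079,  0.    ,  1.3538, -0.2063]), 'dq': array([-0.0008, -0.0022, -0.002 , -0.0009,  0.0008,  0.0007]), 'joint_efforts': array([  0.0004, -44.5875, -35.2238,  -0.0004,   0.0041,  -0.    ]), 'eef_pos': array([ 0.2332, -0.525 ,  0.2305]), 'eef_rot': array([-0.0008,  0.9783,  0.2074, -0.    ]), 'wrist_force': array([-0.2616, -0.3634,  1.4979]), 'torque': array([-0.0063, -0.0032, -0.0364]), 'grasp_force': 0.0, 'opening': 0.9978154308412237}
```

View pics/top0.png

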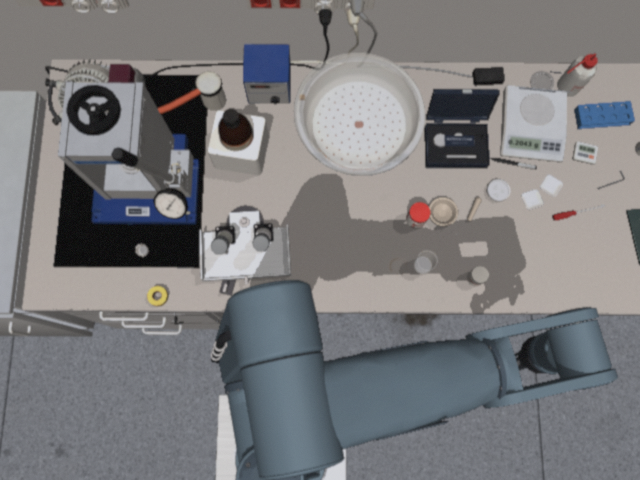

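View pics/side0.png

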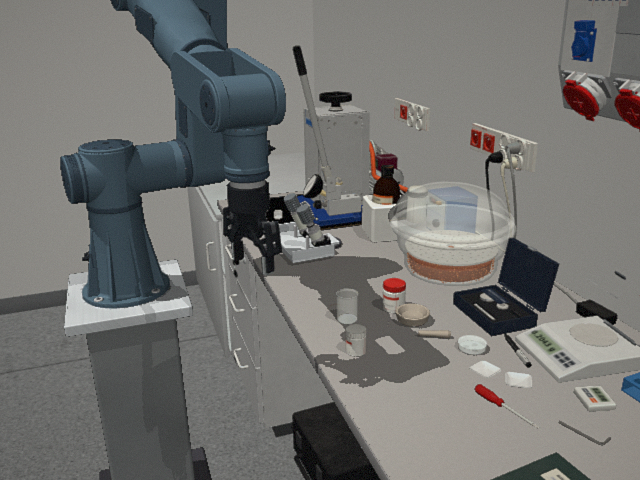

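The top view shows the tray around pixel (245,250), with its caps at (222,240) and (262,233) and the pivot near (244,215). The fixed pointer is near (228,285), the tape roll at (157,296), and the jar and beaker near (424,262) and (480,276). I'll zoom in.

Run:
```python
import cv2
a=cv2.imread("pics/top0.png")[195:300,180:320]; cv2.imwrite("pics/c1.png",cv2.resize(a,(800,600),interpolation=cv2.INTER_CUBIC))
```

```text
(no output)
```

View pics/c1.png

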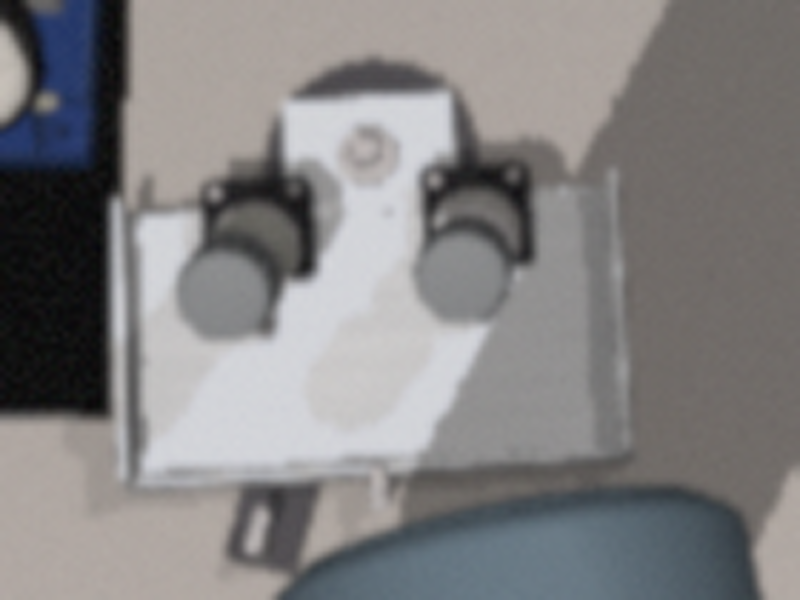

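The crop shows the pin at (370,150), the tray pointer at (378,487) and the fixed pointer at (258,525). The left wall's top runs (115,195)-(128,485) and the right wall's (613,172)-(628,458). Next I'll cast these points onto their planes.

```bash
cat > h.py <<'E'
from bench import ctrl
import numpy as np, cv2
from scipy.spatial.transform import Rotation as Ro
np.set_printoptions(precision=4,suppress=True)
def cam(n): 
    c=ctrl.camera_info(n); return [np.array(c[k]) for k in("camera_matrix","R","t")]
def ray(n,u,v,z):
    K,R,t=cam(n); o=-R.T@t; d=R.T@np.linalg.solve(K,[u,v,1]); return o+d*(z-o[2])/d[2]
def proj(n,X):
    K,R,t=cam(n); p=K@(R@np.asarray(X)+t); return p[:2]/p[2]
def rot(o): w,x,y,z=o["eef_rot"]; return Ro.from_quat([x,y,z,w]).as_matrix()
E
python3 - <<'E'
from h import *
P=lambda u,v,z: ray("top",180+(u-.5)/5.714,195+(v-.5)/5.714,z)
pin=P(370,150,.025); tp=P(378,480,.036); fp=P(258,520,.036)
lb,lf=P(115,195,.046),P(128,485,.046); rb,rf=P(613,172,.046),P(628,458,.046)
for n,p in dict(pin=pin,tp=tp,fp=fp,lb=lb,lf=lf,rb=rb,rf=rf).items(): print(n,p,np.linalg.norm((p-pin)[:2]))
a=lambda v:np.arctan2(-v[1],-v[0])
print("foot yaw",a(fp-pin),"tray",a(tp-pin),a(lf-lb),a(rf-rb),"width",np.linalg.norm(lf-rf),np.linalg.norm(lb-rb), "front edge dir", a(np.cross(lf-rf,[0,0,1])))
# back-mid
print((lb+rb)/2,(lf+rf)/2)
d=np.load("top0.npy"); 
K,R,t=cam("top")
for (u,v) in [(228,290),(465,265),(370,150),(378,480),(258,520),(115,350),(620,320),(350,350)]:
    uu,vv=int(180+u/5.714),int(195+v/5.714); z=d[vv,uu]; print((u,v),R.T@(np.linalg.solve(K,[uu,vv,1])*z-t))
for n,u,v,z in [("jar?",424,262,.056),("bk",480,275,.05),("tape",157,296,.019)]: print(n,ray("top",u,v,z), d[v,u])
E
```

```text
pin [0.5951 0.1044 0.025 ] 0.0
tp [0.4386 0.0944 0.036 ] 0.15675210044540047
fp [0.4201 0.1475 0.036 ] 0.18013853278924713
lb [0.5674 0.217  0.046 ] 0.11596128447611641
lf [0.4339 0.2046 0.046 ] 0.18972899665383033
rb [ 0.5796 -0.0091  0.046 ] 0.11451081547049177
rf [ 0.4475 -0.018   0.046 ] 0.19171371710817187
foot yaw -0.24162471047354542 tray 0.0637308689485719 0.09302336612112458 0.06761653662583353 width 0.22298976911997073 0.22640978447897372 front edge dir -3.0805683827963355
[0.5735 0.104  0.046 ] [0.4407 0.0933 0.046 ]
(228, 290) [0.5011 0.1493 0.1495]
(465, 265) [0.511  0.0482 0.1523]
(370, 150) [0.5932 0.1052 0.0335]
(378, 480) [0.4397 0.0955 0.0284]
(258, 520) [0.4207 0.1484 0.0315]
(115, 350) [0.4955 0.2133 0.0475]
(620, 320) [ 0.5102 -0.0123  0.0468]
(350, 350) [0.5014 0.1111 0.023 ]
jar? [ 0.4816 -0.36    0.056 ] 1.6287327
bk [ 0.45   -0.5027  0.05  ] 1.5660791
tape [0.3956 0.3241 0.019 ] 1.6127942
```

Tray yaw comes out at about 0.07 and foot yaw at about -0.245, so the joint is near 0.31. Cap heights and sizes agree with what was given. I'll approach above the right side first, turning the tool so its y axis lies along the tray's final y.

```bash
cat >> h.py <<'E'
def to(xyz,yaw_y=None):
    """scaled tool shift/roll to reach world xyz with tool y along world angle yaw_y (mod pi)"""
    o=ctrl.get_obs(); R=rot(o); s=R.T@(np.array(xyz)-o["eef_pos"])/.4
    r=0
    if yaw_y is not None:
        dw=(yaw_y-np.arctan2(R[1,1],R[0,1])+np.pi/2)%np.pi-np.pi/2; r=-dw/np.pi
    print("t",o["time_s"],"pos",o["eef_pos"],"z",R[:,2],"F",o["wrist_force"],"open",o["opening"],"-> shift",s,"roll",r,"rows",np.linalg.norm(s)*400/41.7,abs(r)*180/7.16)
E
python3 - <<'E'
from h import *
to([.40,-.15,.231],1.326); to([.476,-.075,.231],1.326)
E
```

```text
t 0.1 pos [ 0.2332 -0.525   0.2305] z [-0.0003  0.0016 -1.    ] F [-0.2616 -0.3634  1.4979] open 0.9978154308412237 -> shift [ 0.7615 -0.6877 -0.    ] roll 0.21091895177285094 rows 9.842777059770691 5.302431748479493
t 0.1 pos [ 0.2332 -0.525   0.2305] z [-0.0003  0.0016 -1.    ] F [-0.2616 -0.3634  1.4979] open 0.9978154308412237 -> shift [ 1.0113 -0.782   0.0002] roll 0.21091895177285094 rows 12.262377256343234 5.302431748479493
```

Call:
drive_tool:
  plan:
    - [[0.76,-0.69,0,0.211],[0.76,-0.69,0,0.211],[0.76,-0.69,0,0.211],[0.76,-0.69,0,0.211],[0.76,-0.69,0,0.211],[0.76,-0.69,0,0.211],[0.76,-0.69,0,0.211],[0.76,-0.69,0,0.211],[0.76,-0.69,0,0.211],[0.76,-0.69,0,0.211],[0.76,-0.69,0,0.211],[0.76,-0.69,0,0.211]]
  jaw: 1

```text
time_s: 1.1
eef_pos: [0.3996, -0.1479, 0.2311]
eef_rot: [-0.0, 0.993, -0.12, -0.0]
wrist_force: [-0.6, 0.6, 0.3]
opening: 0.003
grasp_force: 0.0
```

Run:
```python
from h import *
im,d=ctrl.camera("top"); cv2.imwrite("pics/top1.png",im[:,:,::-1]);np.save("top1.npy",d)
cv2.imwrite("pics/c2.png",cv2.resize(im[195:300,180:320,::-1],(800,600),interpolation=cv2.INTER_CUBIC))
to([.476,-.075,.231],1.326)
```

```text
t 1.15 pos [ 0.3992 -0.1493  0.2311] z [-0.0005 -0.0002 -1.    ] F [0.0202 0.5216 0.7823] open 0.0027884145075651383 -> shift [ 0.1417 -0.2265  0.0002] roll 0.0007662595603052341 rows 2.5629227070648386 0.019263508499293595
```

View pics/c2.png

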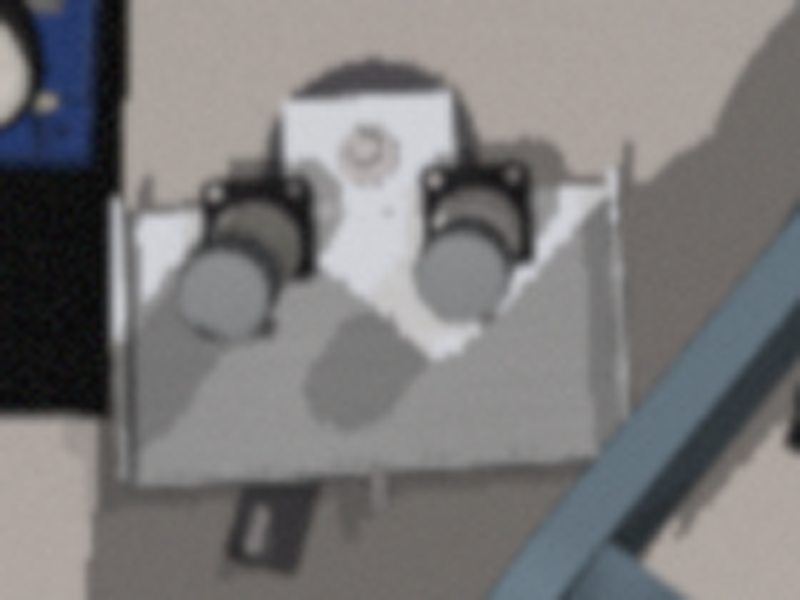

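The pointers still read the same: fixed at crop (258,528), tray's at (378,485). I'll go down beside the right wall.

Call:
drive_tool:
  plan:
    - [[0.142,-0.226,0,0],[0.142,-0.226,0,0],[0.142,-0.226,0,0],[0.142,-0.226,0.1,0],[0.142,-0.226,0.2,0],[0.142,-0.226,0.3,0],[0.142,-0.226,0.4,0],[0.142,-0.226,0.46,0],[0.142,-0.226,0.515,0],[0.142,-0.226,0.515,0],[0.142,-0.226,0.515,0]]

```text
time_s: 2.07
eef_pos: [0.475, -0.0773, 0.0244]
eef_rot: [-0.0, 0.992, -0.124, -0.002]
wrist_force: [-0.8, 0.7, 0.4]
opening: -0.001
grasp_force: 0.0
```

Run:
```python
from h import *
P=lambda u,v,z: ray("top",180+(u-.5)/5.714,195+(v-.5)/5.714,z)
pin=np.array([.595,.105,0])
for q in [(258,528,.036),(262,568,.007),(279,490,.007),(228,565,.007),(297,570,.007),(375,62,.007),(284,93,.02),(453,93,.02)]:
    p=P(*q); print(q,p, np.hypot(*(p-pin)[:2]),np.arctan2(-(p-pin)[1],-(p-pin)[0]))
# push targets: finger centre 14.5 mm off the wall at tray yaw a
for a in (.07,0,-.1,-.15,-.2,-.245):
    c,s=np.cos(a),np.sin(a); w=pin+np.array([[c,-s,0],[s,c,0],[0,0,1]])@[-.130,-.115-.0145,.025]; print(a,w); to(w)
```

```text
(258, 528, 0.036) [0.4165 0.1474 0.036 ] 0.18343137875397864 -0.2331292798332239
(262, 568, 0.007) [0.4029 0.1491 0.007 ] 0.19713219318268665 -0.22572693778256225
(279, 490, 0.007) [0.4388 0.1428 0.007 ] 0.16070785246228259 -0.23745642890367188
(228, 565, 0.007) [0.4041 0.1646 0.007 ] 0.19994759800645054 -0.3027739195782447
(297, 570, 0.007) [0.4021 0.1332 0.007 ] 0.19499799043692734 -0.14508710257615032
(375, 62, 0.007) [0.6429 0.1056 0.007 ] 0.04787410396854642 -3.1280373583729686
(284, 93, 0.02) [0.6236 0.1459 0.02  ] 0.0499578234881861 -2.1813964567421134
(453, 93, 0.02) [0.6242 0.0673 0.02  ] 0.04764973792425804 2.2293955826756076
0.07 [ 0.4744 -0.0333  0.025 ]
t 2.0667 pos [ 0.475  -0.0773  0.0244] z [-0.0032  0.0011 -1.    ] F [-0.7686  0.6588  0.4091] open -0.0010534252427439892 -> shift [-0.0285 -0.1063 -0.0015] roll 0 rows 1.0553851202015208 0.0
0 [ 0.465  -0.0245  0.025 ]
t 2.0667 pos [ 0.475  -0.0773  0.0244] z [-0.0032  0.0011 -1.    ] F [-0.7686  0.6588  0.4091] open -0.0010534252427439892 -> shift [-0.0566 -0.1218 -0.0014] roll 0 rows 1.288230970696902 0.0
-0.1 [ 0.452
[... 178 characters left out ...]
oll 0 rows 1.679684130026457 0.0
-0.15 [ 0.4471 -0.0036  0.025 ]
t 2.0667 pos [ 0.475  -0.0773  0.0244] z [-0.0032  0.0011 -1.    ] F [-0.7686  0.6588  0.4091] open -0.0010534252427439892 -> shift [-0.1128 -0.1614 -0.0012] roll 0 rows 1.8888449649729322 0.0
-0.2 [0.4419 0.0039 0.025 ]
t 2.0667 pos [ 0.475  -0.0773  0.0244] z [-0.0032  0.0011 -1.    ] F [-0.7686  0.6588  0.4091] open -0.0010534252427439892 -> shift [-0.1301 -0.1765 -0.0011] roll 0 rows 2.102871118394706 0.0
-0.245 [0.4375 0.0109 0.025 ]
t 2.0667 pos [ 0.475  -0.0773  0.0244] z [-0.0032  0.0011 -1.    ] F [-0.7686  0.6588  0.4091] open -0.0010534252427439892 -> shift [-0.145  -0.1907 -0.0011] roll 0 rows 2.2981493713822583 0.0
```

Next, push along the arc to about three quarters of the turn, then look.

Call:
drive_tool:
  plan:
    - [[-0.03,-0.05,0,0],[-0.03,-0.085,0,0],[-0.03,-0.1,0,0],[-0.035,-0.11,0,0],[-0.05,-0.118,0,0],[-0.065,-0.128,0,0],[-0.08,-0.138,0,0],[-0.095,-0.148,0,0],[-0.108,-0.158,0,0],[-0.118,-0.166,0,0],[-0.118,-0.166,0,0],[-0.118,-0.166,0,0]]

```text
time_s: 3.07
eef_pos: [0.4482, -0.0015, 0.0267]
eef_rot: [0.001, 0.992, -0.122, 0.002]
wrist_force: [1.6, -4.3, 3.4]
opening: 0.001
grasp_force: 2.1
```

Run:
```python
from h import *
im,d=ctrl.camera("top"); cv2.imwrite("pics/top2.png",im[:,:,::-1])
A=cv2.resize(im[195:300,180:320,::-1],(800,600),interpolation=cv2.INTER_CUBIC); cv2.imwrite("pics/c3.png",A)
to([.4375,.0109,.025])
```

```text
t 3.1167 pos [ 0.448  -0.0014  0.0265] z [ 0.0028 -0.0015 -1.    ] F [ 1.1223 -4.4723  3.82  ] open -0.0010828192520699585 -> shift [-0.033  -0.0234  0.0035] roll 0 rows 0.389800589722867 0.0
```

View pics/c3.png

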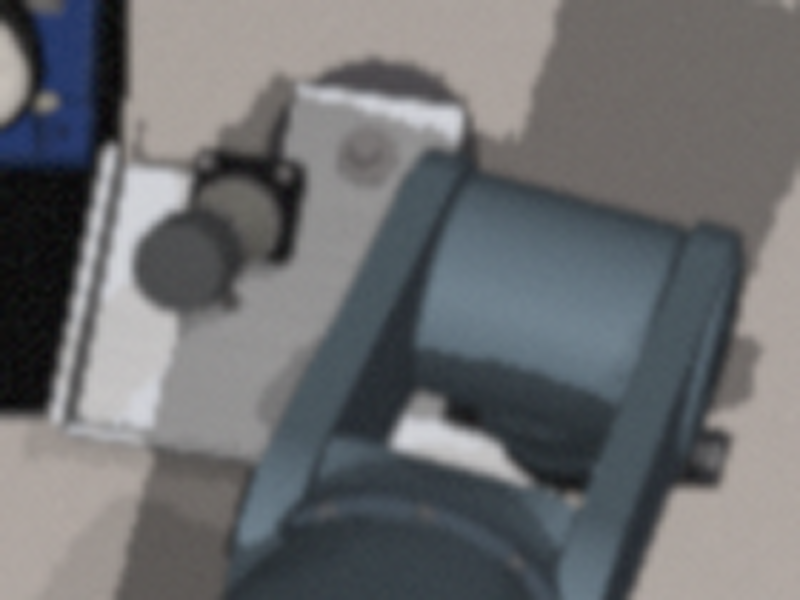

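The arm hides the pointers, but the left wall top is visible, running (108,150)-(58,422). I'll estimate the yaw from that.

```bash
cat >> h.py <<'E'
P=lambda u,v,z: ray("top",180+(u-.5)/5.714,195+(v-.5)/5.714,z)
E
python3 - <<'E'
from h import *
b,f=P(108,150,.046),P(58,422,.046); v=f-b; print(b,f,np.linalg.norm(v),np.arctan2(-v[1],-v[0]))
pin=np.array([.595,.105])
for q in(f,): d=q[:2]-pin; print(np.hypot(*d), np.arctan2(-d[1],-d[0])-np.arctan2(-.1125,.150))
# neck back edge
b,f=P(300,90,.02),P(463,110,.02);v=f-b;print(np.linalg.norm(v),np.arctan2(v[0],-v[1]))
# same for previous: 
b,f=P(284,93,.02),P(453,93,.02);v=f-b;print(np.arctan2(v[0],-v[1]))
E
```

```text
[0.5885 0.2213 0.046 ] [0.4623 0.2373 0.046 ] 0.12726318227316397 -0.12611896284307364
0.18738761328477213 -0.14020888748600946
0.07665242389040854 -0.1199715142712715
0.006593096991017207
```

The tray's yaw is now about -0.15, so roughly 0.08 rad remains. I'll push that far, then back away and look.

Call:
drive_tool:
  plan:
    - [[-0.01,-0.006,0,0],[-0.02,-0.012,0,0],[-0.03,-0.02,0,0],[-0.03,-0.02,0,0],[-0.03,-0.02,0,0],[-0.03,0.02,0,0],[-0.03,0.1,0,0],[-0.03,0.16,-0.05,0],[-0.03,0.2,-0.15,0],[-0.03,0.3,-0.2,0],[-0.03,0.4,-0.2,0],[-0.03,0.4,-0.2,0]]

```text
time_s: 4.12
eef_pos: [0.3963, -0.1587, 0.1074]
eef_rot: [0.002, 0.992, -0.125, 0.002]
wrist_force: [0.8, -0.2, 0.5]
opening: 0.003
grasp_force: 0.0
```

Run:
```python
from h import *
im,d=ctrl.camera("top"); cv2.imwrite("pics/top3.png",im[:,:,::-1]);np.save("top3.npy",d)
A=cv2.resize(im[195:300,180:320,::-1],(800,600),interpolation=cv2.INTER_CUBIC); cv2.imwrite("pics/c4.png",A)
to([.4375,.0109,.025])
```

```text
t 4.1667 pos [ 0.3959 -0.1559  0.1062] z [ 0.0015 -0.0009 -1.    ] F [ 0.3344  0.1189 -0.8733] open 0.0023921749510417293 -> shift [-0.0031 -0.4298  0.2027] roll 0 rows 4.558176759994067 0.0
```

View pics/c4.png

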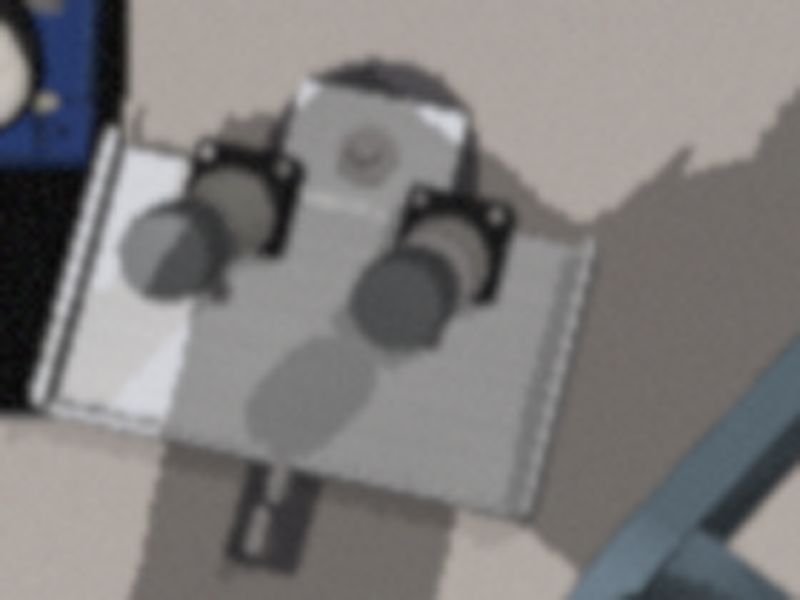

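The two pointers are nearly in line: tray's near (278,483), fixed near (259,528). Walls are left (110,130)-(38,403) and right (588,240)-(530,515).

Run:
```python
from h import *
tp,fp=P(278,484,.036),P(259,528,.036); pin=P(368,152,.0335)
a=lambda v:np.arctan2(-v[1],-v[0])
print(tp,fp,pin,"r",np.linalg.norm((tp-pin)[:2]),np.linalg.norm((fp-pin)[:2]),"ang",a(tp-pin),a(fp-pin),a(fp-tp))
lb,lf,rb,rf=P(110,130,.046),P(38,403,.046),P(588,240,.046),P(530,515,.046)
w=lb+lf-rb-rf
print(lb,lf,rb,rf,"yaw",a(lf-lb),a(rf-rb),np.arctan2(-w[0],w[1]),np.linalg.norm(lf-rf),np.linalg.norm(lf-lb),np.linalg.norm(rf-rb))
m=(lb+lf+rb+rf)/4; print("centre",m)
d=np.load("top3.npy");K,R,t=cam("top")
for u,v in[(160,250),(405,298)]:
    uu,vv=int(180+u/5.714),int(195+v/5.714); z=np.median(d[vv-2:vv+3,uu-2:uu+3]); print(R.T@(np.linalg.solve(K,[uu,vv,1])*z-t))
```

```text
[0.4365 0.1392 0.036 ] [0.4165 0.1469 0.036 ] [0.5918 0.1043 0.0335] r 0.1591274988687358 0.18034864519323793 ang -0.22131567509599254 -0.23871322925733648 -0.36828492381789923
[0.598  0.2208 0.046 ] [0.4709 0.2467 0.046 ] [0.5477 0.0017 0.046 ] [0.4215 0.0252 0.046 ] yaw -0.20072007255699176 -0.18371548733034884 -0.22248480626992914 0.22695257036107563 0.1297185414213052 0.12833889611070556
centre [0.5095 0.1236 0.046 ]
[0.5172 0.1758 0.1537]
[0.4971 0.0747 0.1475]
```

The tray stands about 0.02 rad from its mark, and the geometry is consistent with pin (0.595,0.105) and yaw -0.222. Next is the pre-press point 40 mm out along the short stem.

```bash
cat >> h.py <<'E'
def tray(p,yaw=-.222,pin=(.595,.105)):
    c,s=np.cos(yaw),np.sin(yaw); return np.array([[c,-s,0],[s,c,0],[0,0,1]])@np.array(p)+[*pin,0]
S24,C24=np.sin(np.radians(24)),np.cos(np.radians(24))
def cap(y,length,off=0,out=0): # point on stem axis, off = shift along tray x
    return tray([-.035-(length+out)*S24+off,y,.02+(length+out)*C24])
E
python3 - <<'E'
from h import *
a=cap(-.05,.139,-.008,.04)+[0,0,.0015]; print(a); to(a,1.349)
b=cap(-.05,.139,-.008,0)+[0,0,.0015]; print(b); to(b,1.349)
E
```

```text
[0.471  0.0817 0.185 ]
t 4.1667 pos [ 0.3959 -0.1559  0.1062] z [ 0.0015 -0.0009 -1.    ] F [ 0.3344  0.1189 -0.8733] open 0.0023921749510417293 -> shift [ 0.0348 -0.6219 -0.1974] roll -0.009280053693937269 rows 6.267698828387814 0.23329743923305982
[0.4869 0.0781 0.1485]
t 4.1667 pos [ 0.3959 -0.1559  0.1062] z [ 0.0015 -0.0009 -1.    ] F [ 0.3344  0.1189 -0.8733] open 0.0023921749510417293 -> shift [ 0.0753 -0.6231 -0.106 ] roll -0.009280053693937269 rows 6.105961765919828 0.23329743923305982
```

Call:
drive_tool:
  plan:
    - [[0,0,-0.1,0],[0,-0.05,-0.2,-0.009],[0.01,-0.15,-0.2,-0.009],[0.02,-0.25,-0.2,-0.009],[0.03,-0.35,-0.2,-0.009],[0.035,-0.45,-0.2,-0.009],[0.035,-0.54,-0.2,-0.009],[0.035,-0.6,-0.2,-0.009],[0.035,-0.622,-0.2,-0.009],[0.035,-0.622,-0.2,-0.009],[0.035,-0.622,-0.2,-0.009]]

```text
time_s: 5.08
eef_pos: [0.469, 0.086, 0.1844]
eef_rot: [0.0, 0.994, -0.107, -0.001]
wrist_force: [0.6, -0.1, -0.6]
opening: -0.003
grasp_force: 0.0
```

Run:
```python
from h import *
for o in (0,-.014,-.028,-.031): to(cap(-.05,.139,-.008,o)+[0,0,.0015],1.349)
im,d=ctrl.camera("side"); cv2.imwrite("pics/s1.png",cv2.resize(im[170:290,220:380,::-1],(800,600),interpolation=cv2.INTER_CUBIC))
```

```text
t 5.0833 pos [0.469  0.086  0.1844] z [-0.0024  0.     -1.    ] F [ 0.639  -0.0516 -0.5589] open -0.002912852447349684 -> shift [0.048  0.0097 0.0896] roll 0.00223045805627096 rows 0.9796607181631841 0.056072967895080005
t 5.0833 pos [0.469  0.086  0.1844] z [-0.0024  0.     -1.    ] F [ 0.639  -0.0516 -0.5589] open -0.002912852447349684 -> shift [0.0623 0.0098 0.1216] roll 0.00223045805627096 rows 1.313700728471754 0.056072967895080005
t 5.0833 pos [0.469  0.086  0.1844] z [-0.0024  0.     -1.    ] F [ 0.639  -0.0516 -0.5589] open -0.002912852447349684 -> shift [0.0766 0.0099 0.1535] roll 0.00223045805627096 rows 1.6484281152422469 0.056072967895080005
t 5.0833 pos [0.469  0.086  0.1844] z [-0.0024  0.     -1.    ] F [ 0.639  -0.0516 -0.5589] open -0.002912852447349684 -> shift [0.0797 0.0099 0.1603] roll 0.00223045805627096 rows 1.7202063253218582 0.056072967895080005
```

View pics/s1.png

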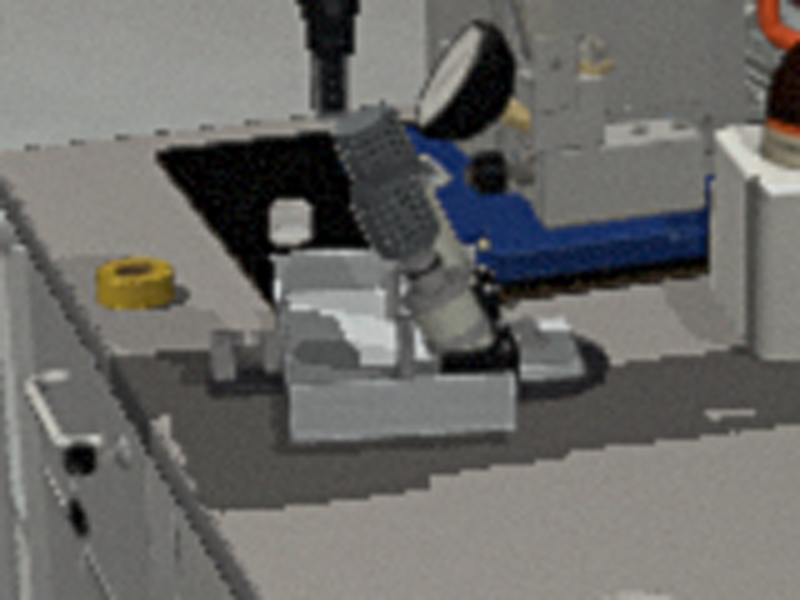

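The side view shows the shut fingertips at (330,110), just above and in front of the short cap's top. The bare stem shows below that cap at (425,262). Next I'll press down along the stem.

Call:
drive_tool:
  plan:
    - [[0.03,0.01,0.055,0],[0.044,0.01,0.08,0],[0.048,0.01,0.09,0],[0.052,0.01,0.097,0],[0.055,0.01,0.104,0],[0.058,0.01,0.111,0],[0.061,0.01,0.118,0],[0.064,0.01,0.125,0],[0.067,0.01,0.132,0],[0.07,0.01,0.139,0],[0.073,0.01,0.146,0],[0.073,0.01,0.146,0]]

```text
time_s: 6.13
eef_pos: [0.4978, 0.0751, 0.1265]
eef_rot: [-0.0, 0.994, -0.108, -0.0]
wrist_force: [0.1, 0.4, 0.6]
opening: -0.001
grasp_force: 0.0
```

Call:
drive_tool:
  plan:
    - [[0.002,0,0.005,0],[0.004,0,0.009,0],[0.004,0,0.009,0]]

```text
time_s: 6.38
eef_pos: [0.4994, 0.075, 0.1232]
eef_rot: [-0.0, 0.994, -0.108, 0.0]
wrist_force: [0.1, 0.4, 1.2]
opening: 0.004
grasp_force: 0.2
```

Call:
drive_tool:
  plan:
    - [[0.001,0,0.003,0],[0.002,0,0.006,0],[0.003,0,0.008,0],[0.003,0,0.008,0]]

```text
time_s: 6.72
eef_pos: [0.5, 0.0749, 0.1225]
eef_rot: [0.0, 0.994, -0.108, -0.001]
wrist_force: [-13.2, 0.7, 23.2]
opening: -0.004
grasp_force: 13.2
```

Run:
```python
from h import *
im,d=ctrl.camera("side"); cv2.imwrite("pics/s2.png",cv2.resize(im[170:290,220:380,::-1],(800,600),interpolation=cv2.INTER_CUBIC))
```

```text
(no output)
```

View pics/s2.png

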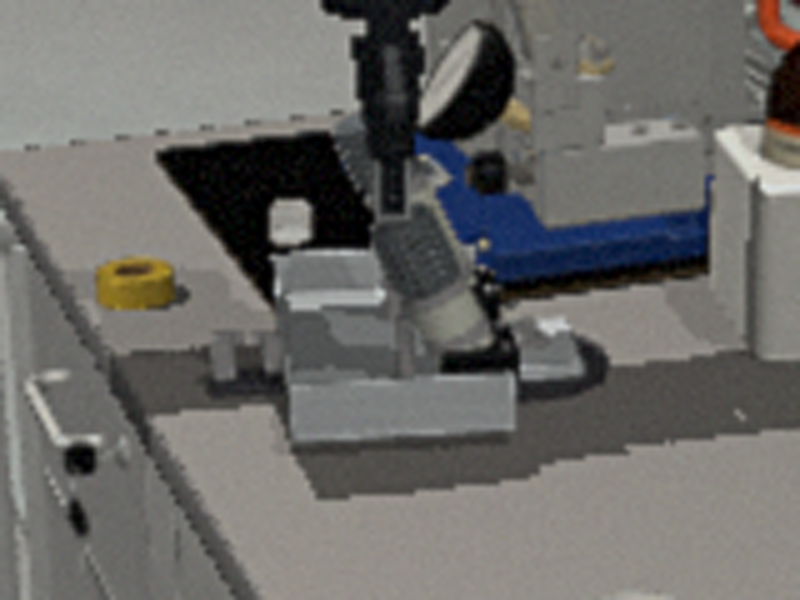

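The press ended against a firm stop at 27 N, and the side view shows the short cap seated with no bare stem near (460,290). Now I'll back off and work out the long cap grasp.

Run:
```python
from h import *
print("cap top measured",P(170,250,.1534),"short",P(405,298,.147)," model",cap(.05,.146),cap(-.05,.139))
print("back-off"); to(cap(-.05,.111,-.008,.06)+[0,0,.0015],1.349)
print("above"); to(cap(.05,.126)+[0,0,-.019+.1],1.349)
```

```text
cap top measured [0.5157 0.1718 0.1534] short [0.497  0.0729 0.147 ]  model [0.5139 0.1746 0.1534] [0.4947 0.0764 0.147 ]
back-off
t 6.7667 pos [0.5    0.075  0.1225] z [-0.0012 -0.0002 -1.    ] F [-11.9438  -0.219   23.2202] open -0.0008305842277879402 -> shift [-0.0664 -0.0008 -0.138 ] roll 0.001822508643498326 rows 1.468898358952094 0.045817256400795904
above
t 6.7667 pos [0.5    0.075  0.1225] z [-0.0012 -0.0002 -1.    ] F [-11.9438  -0.219   23.2202] open -0.0008305842277879402 -> shift [ 0.0007 -0.2504 -0.2341] roll 0.001822508643498326 rows 3.2882894153724944 0.045817256400795904
```

Call:
drive_tool:
  plan:
    - [[-0.02,0,-0.045,0],[-0.045,0,-0.12,0],[-0.03,-0.05,-0.2,0],[-0.01,-0.13,-0.234,0],[0,-0.21,-0.234,0],[0,-0.247,-0.234,0],[0,-0.247,-0.234,0],[0,-0.247,-0.234,0],[0,-0.247,-0.234,0]]
  jaw: 0

```text
time_s: 7.52
eef_pos: [0.5212, 0.1707, 0.2132]
eef_rot: [0.0, 0.994, -0.108, -0.001]
wrist_force: [-0.4, -0.8, -1.0]
opening: 0.999
grasp_force: 0.0
```

Run:
```python
from h import *
im,d=ctrl.camera("top"); im2,d2=ctrl.camera("side")
cv2.imwrite("pics/m1.png",np.vstack([cv2.resize(im[195:300,180:320,::-1],(400,300),interpolation=3),cv2.resize(im2[170:290,220:380,::-1],(400,300),interpolation=3)]))
to(cap(.05,.126)+[0,0,-.019],1.349)
```

```text
t 7.6167 pos [0.5213 0.1702 0.2133] z [-0.0008 -0.0004 -1.    ] F [-0.243  -0.3792  0.8393] open 0.9996839493969485 -> shift [ 0.0002 -0.0066  0.2431] roll 0.001270073032124448 rows 2.332530119818184 0.03192921030480456
```

View pics/m1.png

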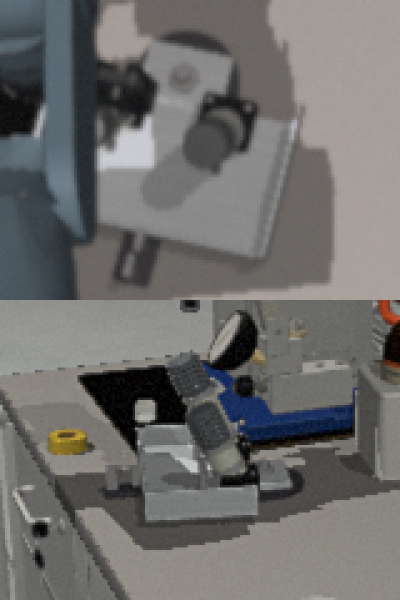

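The top view shows the pointers still in line at (138,242) and (128,263) of the stacked picture. The side view shows both caps home and the tape undisturbed. I'll descend round the long cap and then grip.

Call:
drive_tool:
  plan:
    - [[0,-0.003,0.08,0],[0,-0.003,0.16,0],[0,-0.003,0.22,0],[0,-0.003,0.243,0],[0,-0.003,0.243,0],[0,-0.003,0.243,0]]

```text
time_s: 8.12
eef_pos: [0.5222, 0.1719, 0.117]
eef_rot: [0.0, 0.994, -0.109, -0.0]
wrist_force: [0.6, 0.9, 1.4]
opening: 1.001
grasp_force: 0.0
```

Call:
drive_tool:
  plan:
    - [[0,0,0,0],[0,0,0,0],[0,0,0,0],[0,0,0,0],[0,0,0,0],[0,0,0,0],[0,0,0,0],[0,0,0,0]]
  jaw: 1

```text
time_s: 8.78
eef_pos: [0.5228, 0.1737, 0.1183]
eef_rot: [-0.001, 0.994, -0.108, 0.001]
wrist_force: [-1.9, 3.3, 6.4]
opening: 0.453
grasp_force: 59.7
```

The cap is gripped: about 39 mm opening, 60 N. Next, pull along the stem.

Call:
drive_tool:
  plan:
    - [[-0.002,0,-0.005,0],[-0.004,0,-0.01,0],[-0.007,0,-0.015,0],[-0.009,0,-0.021,0],[-0.012,0,-0.027,0],[-0.015,0,-0.033,0],[-0.018,0,-0.04,0],[-0.021,0,-0.047,0],[-0.024,0,-0.054,0],[-0.027,0,-0.061,0],[-0.029,0,-0.065,0],[-0.029,0,-0.065,0]]

```text
time_s: 9.78
eef_pos: [0.5116, 0.176, 0.144]
eef_rot: [-0.001, 0.994, -0.108, 0.002]
wrist_force: [0.4, 4.9, 3.7]
opening: 0.452
grasp_force: 63.1
```

Call:
drive_tool:
  plan:
    - [[-0.001,0,-0.003,0],[-0.002,0,-0.005,0],[-0.002,0,-0.005,0]]

```text
time_s: 10.03
eef_pos: [0.5113, 0.1758, 0.1442]
eef_rot: [-0.001, 0.994, -0.108, 0.002]
wrist_force: [10.1, 4.9, -11.1]
opening: 0.45
grasp_force: 62.4
```

The cap travelled 28 mm and reached its stop with 15 N. I'll release, rise and move clear.

Call:
drive_tool:
  plan:
    - [[0,0,0,0],[0,0,0,0],[0,0,0,0],[0,0,0,0],[0,0,0,0],[0,0,0,0],[0,0,0,0]]
  jaw: 0

```text
time_s: 10.62
eef_pos: [0.5098, 0.175, 0.1446]
eef_rot: [0.0, 0.994, -0.108, 0.0]
wrist_force: [-0.7, -0.4, 0.3]
opening: 1.001
grasp_force: 0.0
```

Call:
drive_tool:
  plan:
    - [[0,0,-0.05,0],[0,0,-0.12,0],[0,0,-0.2,0],[0,0,-0.3,0],[0,0.1,-0.3,0],[0,0.2,-0.3,0],[0,0.3,-0.3,0],[0,0.4,-0.3,0],[0,0.5,-0.3,0],[0,0.6,-0.3,0],[0,0.7,-0.3,0],[0,0.8,-0.3,0]]

```text
time_s: 11.62
eef_pos: [0.4402, -0.1392, 0.2648]
eef_rot: [0.0, 0.994, -0.108, 0.0]
wrist_force: [1.4, -0.7, 0.8]
opening: 1.001
grasp_force: 0.0
```

Run:
```python
from h import *
im,d=ctrl.camera("top"); im2,d2=ctrl.camera("side")
cv2.imwrite("pics/m2.png",np.hstack([cv2.resize(im[195:300,180:300,::-1],None,fx=3.5,fy=3.5,interpolation=3),cv2.resize(im2[170:290,260:340,::-1],(280,420),interpolation=3)[:367]]))
to([.5,.17,.2])
```

```text
Traceback (most recent call last):
ValueError: all the input array dimensions except for the concatenation axis must match exactly, but along dimension 0, the array at index 0 has size 368 and the array at index 1 has size 367
```

Run:
```python
from h import *
im,d=ctrl.camera("top"); im2,d2=ctrl.camera("side")
a=cv2.resize(im[195:300,180:300,::-1],(480,420),interpolation=3); b=cv2.resize(im2[170:290,260:340,::-1],(280,420),interpolation=3)
cv2.imwrite("pics/m3.png",np.hstack([a,b]))
```

```text
(no output)
```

View pics/m3.png

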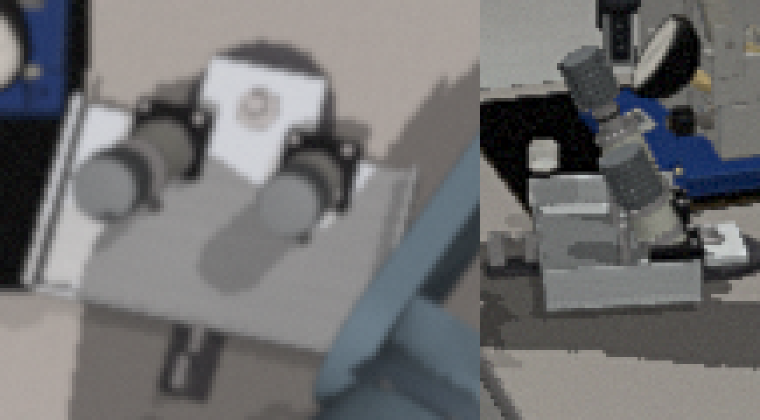

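The last picture shows the long cap open with bare stem near (620,120), the short cap seated, and the pointers still in line at (196,337) and (181,371). The arm is clear, so I'm handing in.

```bash
python3 -c "
from bench import ctrl
print(ctrl.hand_in())"
```

```text
the job is handed in; nothing more can be done
None
```

I handed the job in with the tray about 0.02 rad off its mark by camera, the short cap home, the long cap fully open, and the arm clear; the hand-in returned no verdict, and I did not re-measure the jar and beaker (the tape roll looked unmoved).

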